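Wipe the red price off the market-stall slate

TASK

Pick up the yellow board eraser and wipe the red bar off its price slate: with the felt flat on the slate, sweep along the whole bar from its dotted end to its plain end, pressing lightly but steadily all the way (about 8 newtons, never above 25). Leave the slate with the blue bar untouched, and set the eraser down, felt side down, in the middle of the cork mat.

Things in the scene. Friction and masses are not known exactly. Their poses are not given: they have to be found in the camera images.
- eraser_center (a point): Board eraser: loose yellow block with a black felt sole, 100 mm long (x), 46 mm wide (y), 50 mm high, about 150 g. The point is its centre, 25 mm above the felt face; z up, x along its length. It stands on its felt, x pointing away from the robot within 30 degrees. Grip it across its width.
- slate_red: White slate fixed on the table, 90 (x) by 300 mm (y), flat top 30 mm up. A red bar, 14 by 200 mm, along its middle (y -100 to +100 mm); black dot at y = +128 mm. Its top rides level on springy foam: sinks from 2 N on, 1 mm per 1.5 N, at most 12 mm. Nearer or farther slate, it varies. The bar stays visible after wiping. Origin: its centre at table height; +y runs along the bar to the dot, to the robot's left within 12 degrees.
- slate_blue: White slate fixed on the table, 90 (x) by 300 mm (y), flat top 30 mm up. A blue bar, 14 by 200 mm, along its middle (y -100 to +100 mm); black dot at y = +128 mm. Same make as the red one; leave it alone. Origin: its centre at table height; +y runs along the bar to the dot, to the robot's left within 12 degrees.
- mat: Cork mat where the eraser is kept, 180 mm (x) by 130 mm (y), 5 mm thick, fixed flat on the table. Origin: its centre, at table height.
Not all that is in view belongs to the job. Several things look just like the mat: the one meant starts farthest to the robot's right.

How it is judged (in metres and radians):
On the way, in this order (a step that is already met when the one before it is completed fails the run):
1. The eraser is pressed on the dotted end of the red bar (y of eraser_center in the frame of slate_red between 0.08 and 0.15 m and x of eraser_center in the frame of slate_red between -0.02 and 0.02 m and angle between eraser_center's own z axis and vertical below 0.2 rad and contact force between eraser and slate_red above 3 N), for 0.1 s.
2. Still pressed on, the eraser wipes along the bar (part 1 of 4) (y of eraser_center in the frame of slate_red between 0.04 and 0.08 m and x of eraser_center in the frame of slate_red between -0.02 and 0.02 m and angle between eraser_center's own z axis and vertical below 0.2 rad and contact force between eraser and slate_red above 3 N), for 0.1 s.
3. Still pressed on, the eraser wipes along the bar (part 2 of 4) (y of eraser_center in the frame of slate_red between 0 and 0.04 m and x of eraser_center in the frame of slate_red between -0.02 and 0.02 m and angle between eraser_center's own z axis and vertical below 0.2 rad and contact force between eraser and slate_red above 3 N), for 0.1 s.
4. Still pressed on, the eraser wipes along the bar (part 3 of 4) (y of eraser_center in the frame of slate_red between -0.04 and 0 m and x of eraser_center in the frame of slate_red between -0.02 and 0.02 m and angle between eraser_center's own z axis and vertical below 0.2 rad and contact force between eraser and slate_red above 3 N), for 0.1 s.
5. Still pressed on, the eraser wipes along the bar (part 4 of 4) (y of eraser_center in the frame of slate_red between -0.08 and -0.04 m and x of eraser_center in the frame of slate_red between -0.02 and 0.02 m and angle between eraser_center's own z axis and vertical below 0.2 rad and contact force between eraser and slate_red above 3 N), for 0.1 s.
6. Still pressed on, the eraser reaches the plain end of the red bar (y of eraser_center in the frame of slate_red between -0.15 and -0.08 m and x of eraser_center in the frame of slate_red between -0.02 and 0.02 m and angle between eraser_center's own z axis and vertical below 0.2 rad and contact force between eraser and slate_red above 3 N), for 0.1 s.
At the end, for the whole second after the job is handed in: The eraser stands still, felt side down (within 8 degrees), on the cork mat, its centre within 40 mm of the mat's centre (horizontal distance between eraser_center and mat below 0.04 m and angle between eraser_center's own z axis and vertical below 0.15 rad and z of eraser_center in the frame of mat below 0.036 m and linear speed of eraser below 0.02 m/s); the robot touches nothing.
It fails at once if The eraser presses the red slate with more than 25 N (contact force between eraser and slate_red above 25 N).
It fails at once if The slate with the blue bar is touched (contact force between any of eraser, the fingers, the arm and slate_blue above 0.5 N).
It also fails if it takes over 56 s, if anything falls off the work surface, if the arm or the gripper's body presses on something with over 40 N, if the wrist force passes 120 N, or if a joint passes its speed limit or range.

ROBOT

A 7-joint arm with a two-finger parallel gripper is mounted at the origin on the work surface. World frame = base frame: x ahead of the robot, y to its left, z up, the work surface at z = 0. Lengths are in mm, angles in rad, forces in N, time in s.
With the tool pointing down it reaches from about 400 to 875 mm from the base axis. Payload 4.4 kg.
Tool frame: the origin (TCP) lies on the centre line of the jaws, within the pads' length; the fingertips stand 19 mm ahead of it and the grasp point (between the pads) is the TCP; z points along the fingers, y is the line along which they close (so a half turn about z gives the same grasp; the last joint's range is limited). The gripper opens to 85 mm and grips with 20 to 120 N. Pads are 22 mm wide; open, the fingers measure 114 mm over their backs; the gripper's body (76 mm by 85 mm) begins 54 mm behind the grasp point. The pads swing forward as they close: fully open they stand 13 mm farther back than shut.
Start: joints at [1.275, 0.628, 0.038, 1.517, -0.027, 0.996, -0.02], TCP at [148.087, -632.92, 218.213] pointing down, gripper open.
Joint ranges: [-3.06, 3.06], [-0.37, 2.12], [-1.25, 1.32], [0.18, 2.47], [-1.1, 4.24], [0.23, 1.98], [-2.94, 2.94]. Speed limits (rad/s): [2.57, 2.57, 3.14, 3.14, 3.14, 3.14, 3.14].

INTERFACE

Orientations are given as [roll, pitch, yaw] about the fixed x, y, z axes, in that order (R = Rz(yaw) Ry(pitch) Rx(roll)).
In Python, from cell import ctrl, viewer, silhouettes gives the robot as it stands.
- The arm moves only by the shell command python3 -m creep 'ROWS'. ROWS is JSON, a list of rows, each an object with "jaw": the gripper command: -1 is shut, 1 is fully open, values between are in proportion; "xyz": the shift along the tool's x, y, z in mm, a list of three; "angular": the turn, a rotation vector about the tool's x, y, z in rad, a list of three. In form: [{"jaw": jaw, "xyz": [tx, ty, tz], "angular": [rx, ry, rz]}, ...]. A call has 1 to 12 rows; each row is the pose to reach, as a shift and turn from the pose commanded when the call began, along the tool's axes at that moment; what a row does not reach only later rows make up. A row lasts 1/8 s, in which the tool goes at most 62.5 mm and 10.7 degrees, less where a joint would pass 70% of its speed; a pose out of reach is approached as far as the arm can. A call with a gripper value outside its range is refused whole. The fingers move at their own pace and stop on an object; the grip force is fixed at half the most. Time passes only in rows, so rows that repeat a pose let the fingers close. It gives the time, the measured TCP pose, the force, the opening and the grip force at its end, in the units of the state.
- ctrl.read_state(): the state, without advancing time (a new reading comes with each control period).
- viewer.get_image(name): name is "side" or "top"; returns (picture, depth): 480x640x3 uint8, red, green, blue; 480x640 float32, mm along the optical axis (not along the pixel's ray), 0 where there is no reading.
- viewer.camera_model(name): a dict with "fx", "fy", "cx", "cy" (pixels), "dist" ([k1, k2, p1, p2, k3] as OpenCV has them; the pictures are not rectified), "T" (4x4, takes a point from camera to world coordinates). Camera axes: x right, y down, z forward; pixel columns grow to the right and rows downward; lengths in mm; the calibration is good to about 2 mm. A picture is of the moment at which its call begins. camera_model takes no time and is no camera call.
- ctrl.finish_job(): hands the job in; it is judged then, once.
Trained networks look in the newest picture that a camera, given by its name, has taken for a name from the list of things; names that differ only in an ending like _2 or _b are one class to them, and where a whole thing is asked for, a point or a joint stands for the part that bears it (a point fixed in the world has none). Each returns a list of dicts, best first, with "score" (0 to 1); they miss things now and then, are a little off and sometimes report something else, mostly with a low value. They report only what shows in the picture. A call takes as long as a camera call. They do not tell look-alikes from the thing itself.
- silhouettes(camera, target): "pixels" (480x640 bool, what is visible of it) and "xy" ([column, row] in pixels, amid what is visible of it).
The state is a dict: "clock": time; "qpos": joint angles; "qd": joint speeds; "tau": joint torques, N m; "eef_pos": TCP position; "tool_rot": TCP orientation; "force": force on the tool from outside, world axes, zero at the start; "torque": the same for the moment, N m; "width": finger opening in mm; "gripper_force": force on a finger pad.
Only numpy, scipy, OpenCV 4.12 (cv2) and the standard library are available. Lean on these libraries where they do the work, as an engineer would, in place of code of your own. Each camera call takes 0.05 s, during which the arm holds its last target. There are 200 camera calls.

## Working session

There is one attempt and no reset: what is moved stays moved. The work goes in short steps, Python scripts to look and compute and a shell command to move; the robot and the scene stay as the last step left them, time stands still between calls to the robot, and variables do not carry over. Pictures are saved under pics/ and viewed, at most 10 in all, crops included, and the job is handed in when it is done.

```bash
ls; mkdir -p pics
cat > h.py <<'E'
import numpy as np,cv2
from cell import ctrl,viewer,silhouettes
def pts(cam,depth,mask):
    m=viewer.camera_model(cam);K=np.array([[m['fx'],0,m['cx']],[0,m['fy'],m['cy']],[0,0,1]])
    v,u=np.nonzero(mask&(depth>0));d=depth[v,u]
    n=cv2.undistortPoints(np.stack([u,v],1).astype(float)[:,None],K,np.array(m['dist']))[:,0]
    P=np.c_[n*d[:,None],d,np.ones(len(d))]@np.array(m['T']).T
    return P[:,:3],u,v
E
python3 - <<'E'
from h import *
ims=[]
for c in('top','side'):
    im,d=viewer.get_image(c);cv2.imwrite(f'pics/{c}0.png',im[:,:,::-1])
    for t in('eraser_center','slate_red','slate_blue','mat'):
        for s in silhouettes(c,t)[:6]:
            P,u,v=pts(c,d,s['pixels'])
            if len(P)<20: continue
            z=np.median(P[:,2]);r=cv2.minAreaRect(P[:,:2].astype(np.float32))
            hsv=np.median(im[s['pixels']],axis=0)
            print(c,t,round(s['score'],2),np.round(s['xy']),'med',np.round(np.median(P,0)),'rect',np.round(r[0]),np.round(r[1]),round(r[2],1),hsv,len(P))
print(ctrl.read_state())
E
```

```text
pics
top eraser_center 0.65 [138. 210.] med [490. 312.  48.] rect [494. 326.] [ 63. 100.] 73.6 [227. 198.  82.] 1588
top slate_red 0.68 [328. 148.] med [623. -47.  30.] rect [629. -47.] [304. 101.] 86.3 [226. 221. 219.] 7038
top slate_blue 0.57 [323. 227.] med [467. -43.  29.] rect [470. -46.] [ 96. 305.] 0.1 [230. 225. 223.] 7307
top mat 0.93 [191. 325.] med [275. 203.   5.] rect [275. 203.] [182. 130.] 10.2 [169. 129.  90.] 6354
top mat 0.75 [448. 224.] med [ 491. -293.    4.] rect [ 492. -294.] [135. 184.] 83.1 [168. 129.  91.] 5993
side eraser_center 0.71 [291. 143.] med [492. 302.  37.] rect [502. 351.] [123.  99.] 75.1 [101.  81.  28.] 1338
side eraser_center 0.54 [323. 273.] med [467. -77.  29.] rect [474. -45.] [101. 303.] 0.1 [201. 190. 188.] 6701
side slate_red 0.62 [408. 254.] med [621. -81.  29.] rect [633. -33.] [340. 107.] 86.3 [200. 189. 186.] 6467
side slate_blue 0.83 [324. 271.] med [467. -75.  29.] rect [468. -46.] [ 90. 301.] 0.0 [201. 190. 188.] 6530
side mat 0.78 [193. 198.] med [275. 195.   5.] rect [278. 205.] [184. 142.] 10.3 [152. 109.  71.] 3766
side mat 0.62 [381. 389.] med [ 489. -301.    4.] rect [ 493. -294.] [135. 183.] 83.5 [150. 106.  66.] 9511
{'clock': 0.5, 'qpos': array([ 1.27519079,  0.62842935,  0.03848975,  1.51748165, -0.02702334,
        0.99626753, -0.02003077]), 'qd': array([ 0.00238252, -0.00042522, -0.00020898, -0.00153839, -0.00101353,
       -0.00133661,  0.00026568]), 'tau': array([-1.13515711e-03, -5.62804842e+01,  1.22417640e+00, -1.93606764e+01,
        1.08600155e-02,  2.64564798e-03,  1.32907786e-05]), 'eef_pos': array([ 148.09429631, -632.87912072,  218.16800965]), 'tool_rot': array([-3.14152365e+00, -5.80227155e-05,  2.29743518e-01]), 'force': array([-0.24955718, -0.34290218,  0.26766923]), 'torque': array([-0.01775794, -0.01368452,  0.01605836]), 'gripper_force': 0.0, 'width': 85.52617475169214}
```

View pics/top0.png

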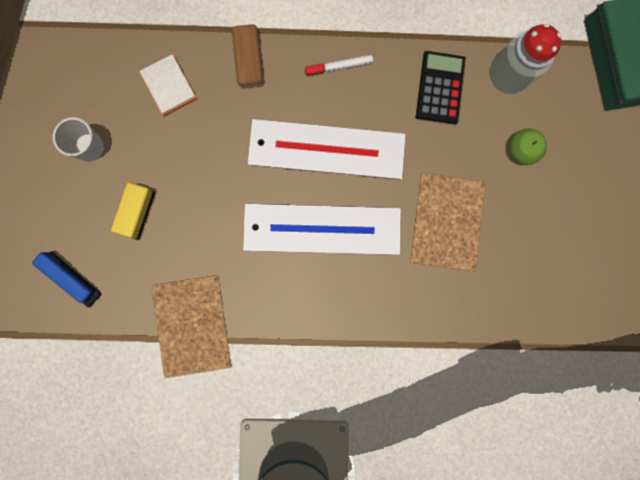

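View pics/side0.png

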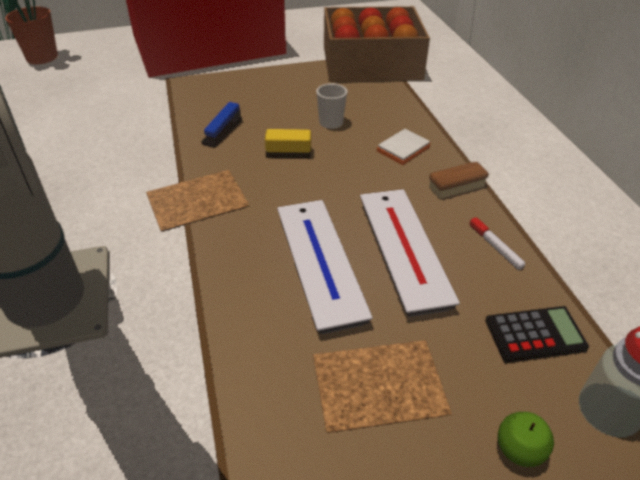

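The top view shows the yellow eraser at (132,210) and the red bar from (276,144) to (378,154) with its dot at (261,142). The blue slate is nearer the robot, and the right-hand mat is at (448,224). Next I'll refine these positions by colour.

Run:
```python
from h import *
for c in('top','side'):
    im,d=viewer.get_image(c);hsv=cv2.cvtColor(im,cv2.COLOR_RGB2HSV).astype(int)
    H,S,V=hsv[...,0],hsv[...,1],hsv[...,2]
    Z=np.zeros(d.shape,bool)
    def box(cx,cy,w,h):
        z=Z.copy();z[cy-h:cy+h,cx-w:cx+w]=1;return z
    be,br,bd,bm=(box(132,210,35,40),box(328,149,60,15),box(261,142,8,8),box(448,222,45,60)) if c=='top' else (box(290,143,35,25),box(407,245,35,50),box(385,199,9,6),box(381,389,75,55))
    P,_,_=pts(c,d,be&(H>20)&(H<32)&(S>120))
    print(c,'zrange',np.percentile(P[:,2],[5,50,95]))
    T=P[P[:,2]>45] ; r=cv2.minAreaRect(T[:,:2].astype(np.float32));print('er',len(T),np.round(T.mean(0),1),r)
    R,_,_=pts(c,d,br&((H<8)|(H>172))&(S>120));r=cv2.minAreaRect(R[:,:2].astype(np.float32));print('bar',R.mean(0),r)
    D,_,_=pts(c,d,bd&(V<90));print('dot',len(D),D.mean(0))
    w=D.mean(0)-R.mean(0);print('len',np.hypot(*w[:2]),'ang of +y',np.degrees(np.arctan2(w[1],w[0])))
    M,_,_=pts(c,d,bm&(H>5)&(H<22)&(S>95)&(V>120))
    print('mat',len(M),np.median(M,0),cv2.minAreaRect(M[:,:2].astype(np.float32)))
```

```text
top zrange [19.30368932 48.68848516 52.16121081]
er 1199 [491.4 318.2  49.3] ((491.7591552734375, 318.3426513671875), (44.518043518066406, 99.65257263183594), 74.09957122802734)
bar [623.90299353 -48.47376148  29.65682977] ((623.9763793945312, -48.62835693359375), (196.8059539794922, 13.009663581848145), 86.17069244384766)
dot 25 [632.10882806  79.0944567   29.89276538]
len 127.83186617522064 ang of +y 86.3195156648306
mat 5998 [ 490.82816028 -292.85924438    4.47774189] ((492.14105224609375, -294.36737060546875), (133.56219482421875, 183.1081085205078), 83.8891372680664)
side zrange [17.14909943 44.89568733 50.73610749]
er 521 [493.7 314.3  48.9] ((493.3939208984375, 315.8820495605469), (50.417503356933594, 97.72081756591797), 74.89877319335938)
bar [624.95959133 -57.78146713  29.4771278 ] ((625.6320190429688, -50.455726623535156), (197.4718475341797, 13.038382530212402), 86.12509155273438)
dot 13 [634.23310959  77.91086584  28.89055948]
len 136.00885032405958 ang of +y 86.09035728048579
mat 15706 [ 491.8405835  -302.79237799    3.01747572] ((502.150146484375, -297.41619873046875), (186.81101989746094, 237.5034942626953), 75.2830810546875)
```

```bash
python3 -m creep '[{"jaw":1,"xyz":[60,-35,0],"angular":[0,0,0.1]},{"jaw":1,"xyz":[110,-65,0],"angular":[0,0,0.2]},{"jaw":1,"xyz":[160,-94,0],"angular":[0,0,0.3]},{"jaw":1,"xyz":[210,-124,0],"angular":[0,0,0.4]},{"jaw":1,"xyz":[260,-153,0],"angular":[0,0,0.508]},{"jaw":1,"xyz":[310,-182,0],"angular":[0,0,0.508]},{"jaw":1,"xyz":[360,-212,0],"angular":[0,0,0.508]},{"jaw":1,"xyz":[410,-241,0],"angular":[0,0,0.508]},{"jaw":1,"xyz":[450,-265,0],"angular":[0,0,0.508]},{"jaw":1,"xyz":[479,-281,0],"angular":[0,0,0.508]},{"jaw":1,"xyz":[479,-281,0],"angular":[0,0,0.508]}]'; python3 -c "
from h import *
s=ctrl.read_state();print(s['qpos'])"
```

```text
clock: 1.98
eef_pos: [553.1, -246.7, 218.0]
tool_rot: [-3.14, -0.001, -0.272]
force: [-0.7, -0.3, 0.2]
width: 85.2
gripper_force: 0.0
[ 0.27070354  0.56783287  0.1653446   1.65142593 -0.11310151  0.93097278
 -1.36492661]
```

```bash
python3 -m creep '[{"jaw":1,"xyz":[-21,-53,0],"angular":[0,0,0]},{"jaw":1,"xyz":[-42,-106,0],"angular":[0,0,0]},{"jaw":1,"xyz":[-63,-158,0],"angular":[0,0,0]},{"jaw":1,"xyz":[-84,-211,0],"angular":[0,0,0]},{"jaw":1,"xyz":[-105,-264,0],"angular":[0,0,0]},{"jaw":1,"xyz":[-126,-317,0],"angular":[0,0,0]},{"jaw":1,"xyz":[-147,-370,0],"angular":[0,0,0]},{"jaw":1,"xyz":[-168,-422,30],"angular":[0,0,0]},{"jaw":1,"xyz":[-189,-475,60],"angular":[0,0,0]},{"jaw":1,"xyz":[-210,-527,90],"angular":[0,0,0]},{"jaw":1,"xyz":[-210,-527,90],"angular":[0,0,0]},{"jaw":1,"xyz":[-210,-527,90],"angular":[0,0,0]}]'
python3 - <<'E'
from h import *
im,d=viewer.get_image('top');im2,d2=viewer.get_image('side')
cv2.imwrite('pics/a.png',np.hstack([cv2.resize(im[100:320,20:300],(400,314)),cv2.resize(im2[50:270,150:430],(400,314))])[:,:,::-1])
s=ctrl.read_state();print(s['qpos'],s['eef_pos'],s['tool_rot'])
E
```

```text
clock: 3.48
eef_pos: [493.7, 312.7, 128.1]
tool_rot: [3.14, -0.0, -0.279]
force: [0.0, -0.6, 0.1]
width: 85.4
gripper_force: 0.0
[-0.69756972  0.64960518  0.13535118  1.79419961 -0.12390082  0.7052946
 -2.34729943] [494.6320089  311.81776092 128.99658274] [ 3.14116048e+00 -1.61131687e-03 -2.81443438e-01]
```

View pics/a.png

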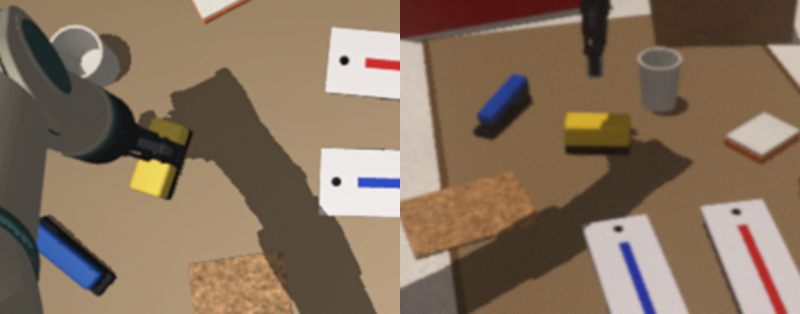

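The gripper is over the eraser and aligned across its width. I'll descend and close.

```bash
python3 -m creep '[{"jaw":1,"xyz":[-3,-5,25],"angular":[0,0,0]},{"jaw":1,"xyz":[-3,-5,50],"angular":[0,0,0]},{"jaw":1,"xyz":[-3,-5,75],"angular":[0,0,0]},{"jaw":1,"xyz":[-3,-5,95],"angular":[0,0,0]},{"jaw":1,"xyz":[-3,-5,95],"angular":[0,0,0]},{"jaw":1,"xyz":[-3,-5,95],"angular":[0,0,0]},{"jaw":-1,"xyz":[-3,-5,95],"angular":[0,0,0]},{"jaw":-1,"xyz":[-3,-5,95],"angular":[0,0,0]},{"jaw":-1,"xyz":[-3,-5,95],"angular":[0,0,0]},{"jaw":-1,"xyz":[-3,-5,95],"angular":[0,0,0]},{"jaw":-1,"xyz":[-3,-5,95],"angular":[0,0,0]},{"jaw":-1,"xyz":[-3,-5,95],"angular":[0,0,0]}]'
```

```text
clock: 5.08
eef_pos: [492.2, 320.2, 34.5]
tool_rot: [-3.141, -0.001, -0.278]
force: [-0.4, -0.0, 8.0]
width: 39.2
gripper_force: 59.3
```

```bash
python3 -m creep '[{"jaw":-1,"xyz":[0,0,-10],"angular":[0,0,0]},{"jaw":-1,"xyz":[0,0,-40],"angular":[0,0,0]},{"jaw":-1,"xyz":[0,0,-80],"angular":[0,0,0]},{"jaw":-1,"xyz":[0,0,-100],"angular":[0,0,0]},{"jaw":-1,"xyz":[0,0,-100],"angular":[0,0,0]},{"jaw":-1,"xyz":[0,0,-100],"angular":[0,0,0]}]'
python3 - <<'E'
from h import *
im,d=viewer.get_image('top');im2,d2=viewer.get_image('side')
cv2.imwrite('pics/b.png',np.hstack([cv2.resize(im[100:320,20:300],(400,314)),cv2.resize(im2[50:190,220:400],(400,314))])[:,:,::-1])
for c,d,i in(('top',d,im),('side',d2,im2)):
    hsv=cv2.cvtColor(i,cv2.COLOR_RGB2HSV);m=cv2.inRange(hsv,(20,120,60),(32,255,255))>0
    z=np.zeros(m.shape,bool);z[50:280,60:420]=1
    P,_,_=pts(c,d,m&z);P=P[P[:,2]>60];print(c,len(P),np.percentile(P,[2,50,98],axis=0).round())
s=ctrl.read_state();print(s['force'],s['width'],s['eef_pos'],s['tool_rot'],s['qpos'])
E
```

```text
clock: 5.82
eef_pos: [491.0, 319.5, 132.4]
tool_rot: [3.14, 0.001, -0.278]
force: [0.0, -0.2, -2.1]
width: 38.3
gripper_force: 60.4
top 1190 [[441. 285. 119.]
 [472. 311. 146.]
 [537. 346. 226.]]
side 1008 [[443. 285. 112.]
 [488. 301. 137.]
 [535. 339. 148.]]
[-0.09230268 -0.30204184 -1.43476636] 38.31019947527145 [490.91186978 319.3284169  131.9334644 ] [ 3.13960559e+00  1.58893872e-03 -2.78119058e-01] [-0.71135251  0.64808533  0.13651483  1.78608402 -0.12508923  0.71835335
 -2.35658352]
```

View pics/b.png

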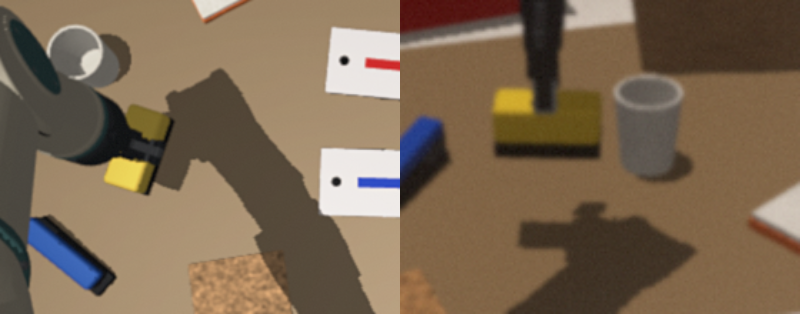

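The eraser is held level, with its felt about 34 mm below the TCP. I'll move it over the dotted end and turn it to the slate's angle.

```bash
python3 -m creep '[{"jaw":-1,"xyz":[26,26,0],"angular":[0,0,-0.05]},{"jaw":-1,"xyz":[52,52,0],"angular":[0,0,-0.1]},{"jaw":-1,"xyz":[78,78,0],"angular":[0,0,-0.15]},{"jaw":-1,"xyz":[104,104,0],"angular":[0,0,-0.213]},{"jaw":-1,"xyz":[130,131,0],"angular":[0,0,-0.213]},{"jaw":-1,"xyz":[156,157,5],"angular":[0,0,-0.213]},{"jaw":-1,"xyz":[182,183,10],"angular":[0,0,-0.213]},{"jaw":-1,"xyz":[206,208,22],"angular":[0,0,-0.213]},{"jaw":-1,"xyz":[206,208,22],"angular":[0,0,-0.213]},{"jaw":-1,"xyz":[206,208,22],"angular":[0,0,-0.213]}]'
python3 - <<'E'
from h import *
im,d=viewer.get_image('top');im2,d2=viewer.get_image('side')
for c,d,i in(('top',d,im),('side',d2,im2)):
    hsv=cv2.cvtColor(i,cv2.COLOR_RGB2HSV);m=cv2.inRange(hsv,(20,120,60),(32,255,255))>0
    P,_,_=pts(c,d,m);q=(P[:,2]>60)&(P[:,2]<160)&(np.abs(P[:,1]-62)<90)&(np.abs(P[:,0]-632)<90);P=P[q];print(c,len(P),np.percentile(P,[2,50,98],axis=0).round(1).tolist())
s=ctrl.read_state();print(s['force'],s['torque'],s['width'],s['eef_pos'],s['tool_rot'])
E
```

```text
clock: 7.18
eef_pos: [631.9, 64.0, 110.2]
tool_rot: [-3.141, 0.002, -0.065]
force: [0.4, 0.5, -2.0]
width: 38.8
gripper_force: 60.6Traceback (most recent call last):
  File "<stdin>", line 5, in <module>
    return _quantile_unchecked(
        a, q, axis, out, overwrite_input, method, keepdims, weights)
    return _ureduce(a,
                    func=_quantile_ureduce_func,
    ...<5 lines>...
                    overwrite_input=overwrite_input,
                    method=method)
    r = func(a, **kwargs)
    result = _quantile(arr,
                       quantiles=q,
    ...<2 lines>...
                       out=out,
                       weights=wgt)
    slices_having_nans = np.isnan(arr[-1, ...])
                                  ~~~^^^^^^^^^
IndexError: index -1 is out of bounds for axis 0 with size 0
```

```bash
python3 -m creep '[{"jaw":-1,"xyz":[0,0,15],"angular":[0,0,0]},{"jaw":-1,"xyz":[0,0,30],"angular":[0,0,0]},{"jaw":-1,"xyz":[0,0,38],"angular":[0,0,0]},{"jaw":-1,"xyz":[0,0,42],"angular":[0,0,0]},{"jaw":-1,"xyz":[0,0,44],"angular":[0,0,0]},{"jaw":-1,"xyz":[0,0,44],"angular":[0,0,0]},{"jaw":-1,"xyz":[0,0,44],"angular":[0,0,0]}]'
python3 - <<'E'
from h import *
im2,d2=viewer.get_image('side')
cv2.imwrite('pics/c.png',cv2.resize(im2[140:260,310:470],(800,600))[:,:,::-1])
s=ctrl.read_state();print(s['force'],s['torque'],s['width'],s['eef_pos'],s['tool_rot'])
E
```

```text
clock: 8.15
eef_pos: [633.1, 63.3, 67.6]
tool_rot: [-3.141, -0.001, -0.065]
force: [-0.0, -0.5, -1.6]
width: 38.8
gripper_force: 60.6
[ 0.18168875 -0.15087416 -0.62789767] [-0.01625219  0.0100173   0.00091606] 38.55359478462212 [633.04170051  63.25376848  67.63030469] [-3.14145724e+00 -7.48549447e-04 -6.52676056e-02]
```

View pics/c.png

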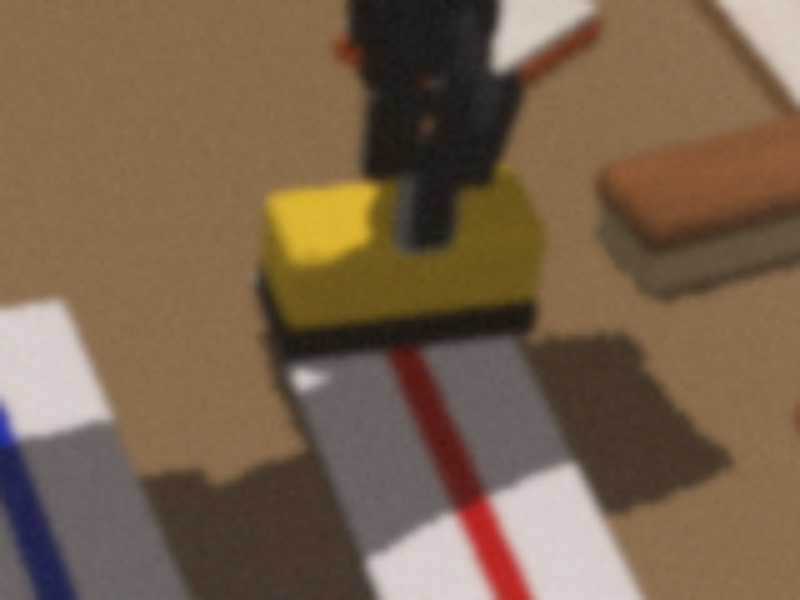

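The eraser is centred over the red bar, square to the slate and just about to touch. I'll press down gently.

```bash
python3 -m creep '[{"jaw":-1,"xyz":[0,0,1],"angular":[0,0,0]},{"jaw":-1,"xyz":[0,0,2],"angular":[0,0,0]},{"jaw":-1,"xyz":[0,0,3],"angular":[0,0,0]},{"jaw":-1,"xyz":[0,0,3],"angular":[0,0,0]}]'
```

```text
clock: 8.7
eef_pos: [632.8, 63.3, 64.4]
tool_rot: [-3.142, -0.0, -0.065]
force: [-0.2, 0.6, 0.9]
width: 38.4
gripper_force: 62.5
```

```bash
python3 -m creep '[{"jaw":-1,"xyz":[0,0,1],"angular":[0,0,0]},{"jaw":-1,"xyz":[0,0,2],"angular":[0,0,0]},{"jaw":-1,"xyz":[0,0,3],"angular":[0,0,0]},{"jaw":-1,"xyz":[0,0,3],"angular":[0,0,0]},{"jaw":-1,"xyz":[0,0,3],"angular":[0,0,0]}]'; python3 -c "
from h import *
s=ctrl.read_state();print(s['force'],s['eef_pos'])"
```

```text
clock: 9.32
eef_pos: [632.8, 63.3, 61.5]
tool_rot: [-3.141, -0.0, -0.065]
force: [-2.0, 0.5, 5.2]
width: 38.9
gripper_force: 65.0
[-2.03052996  0.51220239  5.15403506] [632.81102962  63.33953587  61.51201113]
```

```bash
python3 -m creep '[{"jaw":-1,"xyz":[0,4,0.5],"angular":[0,0,0]},{"jaw":-1,"xyz":[0,10,0.5],"angular":[0,0,0]},{"jaw":-1,"xyz":[0,18,0.5],"angular":[0,0,0]},{"jaw":-1,"xyz":[0,26,0.5],"angular":[0,0,0]},{"jaw":-1,"xyz":[0,34,0.5],"angular":[0,0,0]},{"jaw":-1,"xyz":[0,42,0.5],"angular":[0,0,0]}]'; python3 -c "
from h import *
s=ctrl.read_state();print(s['force'],s['torque'],s['tool_rot'])"
```

```text
clock: 10.07
eef_pos: [631.8, 23.3, 61.6]
tool_rot: [-3.139, -0.004, -0.064]
force: [0.5, 3.1, 5.3]
width: 38.5
gripper_force: 64.9
[0.46727372 3.13871946 5.27896018] [ 0.79363924 -0.04757663  0.00246162] [-3.13883493 -0.00356343 -0.06417148]
```

```bash
python3 -m creep '[{"jaw":-1,"xyz":[0,9,0.3],"angular":[0,0,0]},{"jaw":-1,"xyz":[0,18,0.5],"angular":[0,0,0]},{"jaw":-1,"xyz":[0,27,0.5],"angular":[0,0,0]},{"jaw":-1,"xyz":[0,36,0.5],"angular":[0,0,0]},{"jaw":-1,"xyz":[0,45,0.5],"angular":[0,0,0]},{"jaw":-1,"xyz":[0,54,0.5],"angular":[0,0,0]},{"jaw":-1,"xyz":[0,63,0.5],"angular":[0,0,0]},{"jaw":-1,"xyz":[0,72,0.5],"angular":[0,0,0]}]'; python3 -c "
from h import *
s=ctrl.read_state();print(s['force'],s['torque'],s['tool_rot'])"
```

```text
clock: 11.08
eef_pos: [627.2, -48.6, 61.1]
tool_rot: [-3.139, -0.004, -0.064]
force: [0.3, 3.9, 5.9]
width: 38.5
gripper_force: 65.3
[0.26892705 3.85008681 5.90838966] [ 0.79981692 -0.1102379  -0.01270385] [-3.13903269 -0.00352366 -0.06414019]
```

```bash
python3 -m creep '[{"jaw":-1,"xyz":[0,9,0],"angular":[0,0,0]},{"jaw":-1,"xyz":[-1,18,0],"angular":[0,0,0]},{"jaw":-1,"xyz":[-1,27,0],"angular":[0,0,0]},{"jaw":-1,"xyz":[-1,36,0],"angular":[0,0,0]},{"jaw":-1,"xyz":[-1,45,0],"angular":[0,0,0]},{"jaw":-1,"xyz":[-1,54,0],"angular":[0,0,0]},{"jaw":-1,"xyz":[-1,63,0],"angular":[0,0,0]},{"jaw":-1,"xyz":[-1,72,0],"angular":[0,0,0]}]'; python3 -c "
from h import *
s=ctrl.read_state();print(s['force'],s['torque'],s['tool_rot'])"
```

```text
clock: 12.08
eef_pos: [621.4, -120.5, 61.1]
tool_rot: [-3.139, -0.003, -0.064]
force: [0.2, 3.6, 6.1]
width: 39.0
gripper_force: 65.4
[0.24931801 3.60959046 6.14427704] [ 0.8506391  -0.09444841 -0.02668935] [-3.13931003 -0.00328372 -0.06408083]
```

```bash
python3 -m creep '[{"jaw":-1,"xyz":[0,9,0],"angular":[0,0,0]},{"jaw":-1,"xyz":[0,18,0],"angular":[0,0,0]},{"jaw":-1,"xyz":[0,27,0],"angular":[0,0,0]},{"jaw":-1,"xyz":[0,36,0],"angular":[0,0,0]},{"jaw":-1,"xyz":[0,42,0],"angular":[0,0,0]},{"jaw":-1,"xyz":[0,42,0],"angular":[0,0,0]},{"jaw":-1,"xyz":[0,42,0],"angular":[0,0,0]}]'; python3 -c "
from h import *
s=ctrl.read_state();print(s['force'],s['torque'],s['tool_rot'])"
```

```text
clock: 12.95
eef_pos: [618.5, -163.9, 61.1]
tool_rot: [-3.141, -0.003, -0.065]
force: [-0.2, 1.6, 5.8]
width: 38.8
gripper_force: 65.4
[-0.17624417  1.5845198   5.81439267] [ 0.22496752 -0.06423676 -0.00512588] [-3.14120387 -0.0031655  -0.06501702]
```

```bash
python3 -m creep '[{"jaw":-1,"xyz":[0,0,-20],"angular":[0,0,0]},{"jaw":-1,"xyz":[0,0,-50],"angular":[0,0,0]},{"jaw":-1,"xyz":[0,15,-80],"angular":[0,0,0]},{"jaw":-1,"xyz":[-20,45,-80],"angular":[0,0,0]},{"jaw":-1,"xyz":[-45,75,-80],"angular":[0,0,0]},{"jaw":-1,"xyz":[-70,105,-80],"angular":[0,0,0]},{"jaw":-1,"xyz":[-95,125,-80],"angular":[0,0,0]},{"jaw":-1,"xyz":[-118,138,-70],"angular":[0,0,0]},{"jaw":-1,"xyz":[-118,138,-50],"angular":[0,0,0]},{"jaw":-1,"xyz":[-118,138,-30],"angular":[0,0,0]},{"jaw":-1,"xyz":[-118,138,-10],"angular":[0,0,0]},{"jaw":-1,"xyz":[-118,138,-10],"angular":[0,0,0]}]'
python3 - <<'E'
from h import *
im2,d2=viewer.get_image('side')
cv2.imwrite('pics/d.png',cv2.resize(im2[260:460,270:530],(780,600))[:,:,::-1])
s=ctrl.read_state();print(s['force'],s['eef_pos'])
E
```

```text
clock: 14.45
eef_pos: [489.0, -293.9, 69.5]
tool_rot: [-3.141, 0.003, -0.065]
force: [-1.0, -0.2, -1.1]
width: 38.5
gripper_force: 60.6
[ 0.69991203 -0.63447361 -0.65353722] [ 489.86018902 -294.29309442   70.38572339]
```

View pics/d.png

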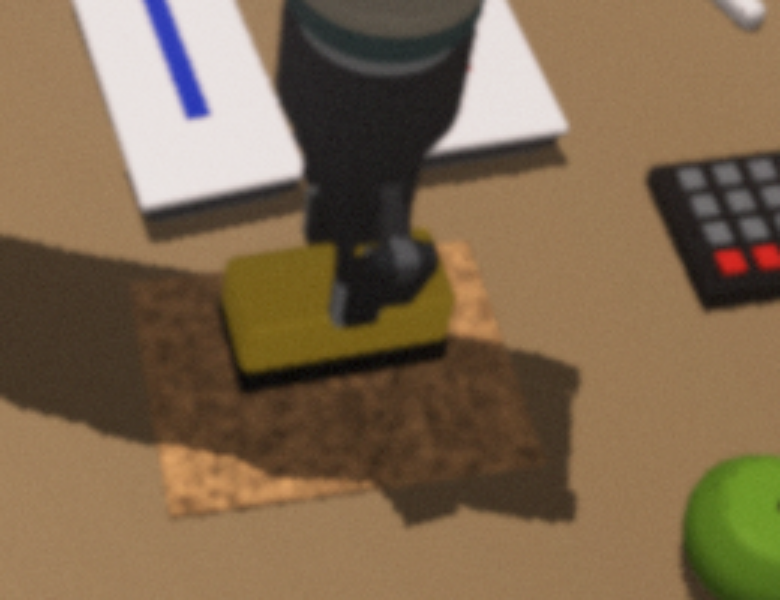

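The eraser hangs level above the mat's middle. I'll lower it.

```bash
python3 -m creep '[{"jaw":-1,"xyz":[0,0,10],"angular":[0,0,0]},{"jaw":-1,"xyz":[0,0,20],"angular":[0,0,0]},{"jaw":-1,"xyz":[0,0,26],"angular":[0,0,0]},{"jaw":-1,"xyz":[0,0,29],"angular":[0,0,0]},{"jaw":-1,"xyz":[0,0,30],"angular":[0,0,0]},{"jaw":-1,"xyz":[0,0,30],"angular":[0,0,0]}]'
```

```text
clock: 15.25
eef_pos: [490.2, -294.3, 40.3]
tool_rot: [3.142, -0.0, -0.065]
force: [0.5, -0.3, -1.0]
width: 38.5
gripper_force: 60.6
```

```bash
python3 -m creep '[{"jaw":-1,"xyz":[0,0,0.7],"angular":[0,0,0]},{"jaw":-1,"xyz":[0,0,1.5],"angular":[0,0,0]},{"jaw":-1,"xyz":[0,0,1.5],"angular":[0,0,0]},{"jaw":-1,"xyz":[0,0,1.5],"angular":[0,0,0]}]'
```

```text
clock: 15.75
eef_pos: [490.4, -294.3, 39.6]
tool_rot: [3.141, -0.001, -0.065]
force: [-0.8, 0.3, 5.3]
width: 39.0
gripper_force: 65.2
```

Contact. I'll release and retreat.

```bash
python3 -m creep '[{"jaw":0.2,"xyz":[0,0,0],"angular":[0,0,0]},{"jaw":1,"xyz":[0,0,0],"angular":[0,0,0]},{"jaw":1,"xyz":[0,0,0],"angular":[0,0,0]},{"jaw":1,"xyz":[0,0,0],"angular":[0,0,0]},{"jaw":1,"xyz":[0,0,-10],"angular":[0,0,0]},{"jaw":1,"xyz":[0,0,-30],"angular":[0,0,0]},{"jaw":1,"xyz":[0,0,-70],"angular":[0,0,0]},{"jaw":1,"xyz":[0,0,-120],"angular":[0,0,0]},{"jaw":1,"xyz":[0,0,-160],"angular":[0,0,0]},{"jaw":1,"xyz":[0,0,-160],"angular":[0,0,0]},{"jaw":1,"xyz":[0,0,-160],"angular":[0,0,0]}]'
python3 - <<'E'
from h import *
im2,d2=viewer.get_image('side')
cv2.imwrite('pics/e.png',cv2.resize(im2[260:460,270:530],(780,600))[:,:,::-1])
hsv=cv2.cvtColor(im2,cv2.COLOR_RGB2HSV);m=cv2.inRange(hsv,(20,120,50),(32,255,255))>0
P,_,_=pts('side',d2,m);P=P[(P[:,1]<-200)&(P[:,2]>15)&(P[:,2]<80)];print(len(P),np.percentile(P,[2,50,98],axis=0).round(1))
E
```

```text
clock: 17.12
eef_pos: [489.7, -294.0, 198.8]
tool_rot: [-3.141, 0.0, -0.065]
force: [-0.4, 0.3, -0.6]
width: 85.5
gripper_force: 0.0
2693 [[ 441.6 -418.4   19.7]
 [ 488.6 -308.2   53.2]
 [ 612.5 -277.8   56.5]]
```

View pics/e.png

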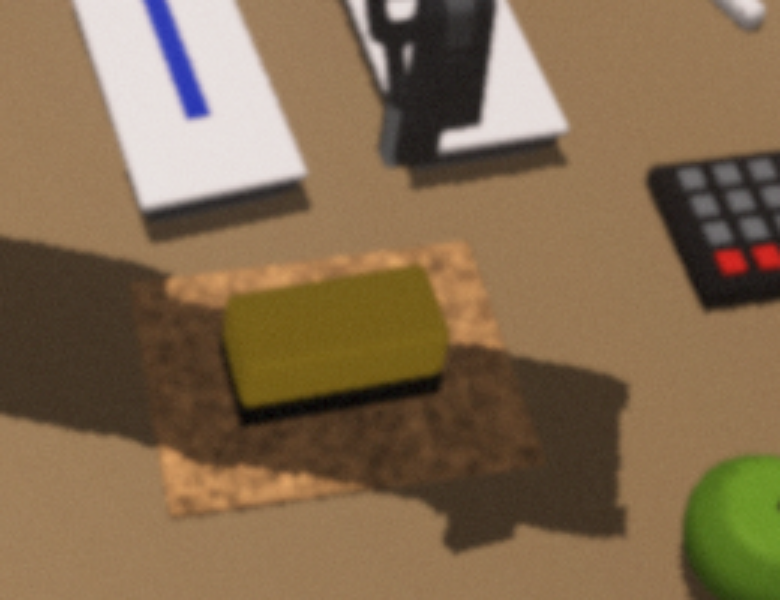

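The eraser stands on its felt in the middle of the mat, and the gripper is clear of it.

```bash
python3 -c "
from cell import ctrl
print(ctrl.finish_job())"
```

```text
the job is handed in; nothing more can be done
None
```

I wiped the red bar from its dotted end to its plain end at about 7–8 N and set the eraser felt-down near the middle of the right-hand mat; the arm stayed clear of the blue slate. The job was handed in at about 17 s, and no verdict was returned.

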